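Line up the seasonings by height

TASK

Line up the pepper mill, the little lidded pot, the spice jar and the salt shaker in order of height on the wooden board, each standing upright in the middle of its own dark disc. The tallest goes on the end disc nearer the egg box and the shortest on the end disc farthest from it. Do not knock any of the four over on the way.

Things in the scene. Friction and masses are not known exactly. Their poses are not given: they have to be found in the camera images.
- salt: salt shaker, second shortest: clear glass with white salt, grey domed cap; loose, standing, round, 90 mm high; 44 mm wide at 20 to 35 mm height, tapering to 33 mm at 65 mm, cap above that 34 mm wide. Origin: centre of its underside, z up its axis; any yaw. About 0.12 kg
- jar: spice jar, second tallest: glass jar with paper label and red screw cap (fixed); loose, standing, round, 109 mm high, 42 mm in diameter, cap (from 88 mm up) 44 mm. Origin: centre of its underside, z up; any yaw. About 0.11 kg
- mill: dark brown turned-wood pepper mill, the tallest: loose, standing, round, 190 mm high; foot 58 mm in diameter, head (138 to 179 mm height, does not turn) a ball-like knob, 50 mm wide at 150 to 162 mm height and narrower above and below, small metal knob 12 mm on top. Origin: centre of its underside, z up; any yaw. About 0.2 kg
- pot: small white stoneware pot with a fixed wooden lid and knob, the shortest: loose, standing, round, 62 mm high; pot 45 mm wide from 6 to 36 mm height, lid 47 mm wide at 41 to 47 mm, above it a knob 18 mm wide. Origin: centre of its underside, z up; any yaw. About 0.12 kg
- board: fixed low board of light wood, 108 mm deep (x), 370 mm long (y), top face 18 mm above the worktop; lip along its far (+x) edge, 8 mm thick, 12 mm above the top face; four dark discs in a row along y, 90 mm apart. Origin: under the mid-row, on the worktop; x away from the robot, y left along the row; turned up to 0.1 rad. A wall shelf hangs behind and above it: keep the wrist low there
- disc1 (a point): centre, on the board's top face, of dark disc 1 (left end as the robot sees it, board y = +135 mm); disc diameter 70 mm, flush with the board; z up
- disc2 (a point): centre, on the board's top face, of dark disc 2 (second from the left, board y = +45 mm); disc diameter 70 mm, flush with the board; z up
- disc3 (a point): centre, on the board's top face, of dark disc 3 (third from the left, board y = -45 mm); disc diameter 70 mm, flush with the board; z up
- disc4 (a point): centre, on the board's top face, of dark disc 4 (right end, board y = -135 mm); disc diameter 70 mm, flush with the board; z up
- egg_box: grey cardboard egg box, closed, fixed, 106 x 156 x 72 mm (x, y, z), standing just beyond either the left (+y) or the right (-y) end of the board, in line with it (a clear food tub with a red lid stands beyond the other end); it stays put and only tells which end is which. Origin: centre of its underside

How it is judged:
At the end, for the whole second after the job is handed in: From the end farthest from the egg box: lidded pot, salt shaker, spice jar, pepper mill, each with its underside's centre within 15 mm (horizontally) of its disc's centre and within 6 mm of the board's top face in height, within 0.1 rad of upright, at rest (under 0.02 m/s) (z of pot in the frame of board between 0.012 and 0.024 m and angle between each of pot, salt, jar, mill's own z axis and vertical below 0.1 rad and linear speed of each of pot, salt, jar, mill below 0.02 m/s and z of salt in the frame of board between 0.012 and 0.024 m and z of jar in the frame of board between 0.012 and 0.024 m and z of mill in the frame of board between 0.012 and 0.024 m and ((y of egg_box in the frame of board above 0 m and horizontal distance between pot and disc4 below 0.015 m and horizontal distance between salt and disc3 below 0.015 m and horizontal distance between jar and disc2 below 0.015 m and horizontal distance between mill and disc1 below 0.015 m) or (y of egg_box in the frame of board below 0 m and horizontal distance between pot and disc1 below 0.015 m and horizontal distance between salt and disc2 below 0.015 m and horizontal distance between jar and disc3 below 0.015 m and horizontal distance between mill and disc4 below 0.015 m))); the robot touches nothing.
It fails at once if the lidded pot is knocked over (tilted more than 0.6 rad) (angle between pot's own z axis and vertical above 0.6 rad).
It fails at once if the salt shaker is knocked over (tilted more than 0.6 rad) (angle between salt's own z axis and vertical above 0.6 rad).
It fails at once if the spice jar is knocked over (tilted more than 0.6 rad) (angle between jar's own z axis and vertical above 0.6 rad).
It fails at once if the pepper mill is knocked over (tilted more than 0.6 rad) (angle between mill's own z axis and vertical above 0.6 rad).
It also fails if it takes over 112 s, if anything falls off the work surface, if the arm or the gripper's body presses on something with over 40 N, if the wrist force passes 120 N, or if a joint passes its speed limit or range.

ROBOT

A 6-joint arm with a two-finger parallel gripper is mounted at the origin on a cart in front of the work surface, level with it; the furniture and walls round the work are solid. World frame = base frame: x ahead of the robot, y to its left, z up, the work surface at z = 0. Lengths are in m, angles in rad, forces in N, time in s.
With the tool pointing down it reaches from about 0.35 to 0.85 m from the base axis. Payload 8.1 kg.
Tool frame: the origin (TCP) lies between the finger pads; the fingertips stand 14 mm ahead of it and the grasp point (between the pads) lies 5 mm behind it (robot.tcp_to_tips is the z of the fingertips in the tool frame, in m); z points along the fingers, y is the line along which they close (so a half turn about z gives the same grasp; the last joint's range is limited). The gripper opens to 93 mm and grips with 3 to 60 N. Pads are 15 mm wide; open, the fingers measure 128 mm over their backs; the gripper's body (75 mm by 188 mm) begins 65 mm behind the grasp point.
Start: joints at [-1.245, 0.13, 1.488, -0, 1.523, -0.085], TCP at [0.24, -0.55, 0.233] pointing down, gripper open.
Joint ranges: [-2.96, 2.96], [-0.89, 2.26], [0.02, 2.5], [-1.34, 4.48], [0, 2.73], [-2.66, 2.66]. Speed limits (rad/s): [2.39, 2.39, 2.79, 3.14, 3.14, 3.14].

INTERFACE

Orientations are given as a rotation vector (axis times angle).
In Python, from plant import sensors, read_camera, robot gives the robot as it stands.
- The arm moves only by the tool advance, called as name(argument=value, ...) on one line, values as JSON. Schema: {"type":"object","properties":{"offsets":{"type":"array","items":{"type":"object","properties":{"aperture":{"type":"number"},"sx":{"type":"number"},"sy":{"type":"number"},"sz":{"type":"number"},"spin":{"type":"number"}},"additionalProperties":false,"required":["aperture"]},"minItems":1,"maxItems":20},"force":{"type":"number"},"only":{"type":"string"},"quiet":{"type":"boolean"},"lines":{"type":"string"}},"required":["offsets"],"additionalProperties":false}. offsets is a list of rows, 1 to 20 of them, each an object with the fields aperture (the finger opening in m), sx, sy, sz (the shift in shares of the most that a row can go, 1 being 50 mm), spin (a turn about the tool's z in shares of 4 rad (1.0 is 4 rad)); a field left out counts as zero (the opening has to be given); each row shifts and turns the commanded pose from where the row before left it, along the tool's axes as they then stand; what a row does not reach is not made up. A row lasts 1/10 s, in which the tool goes at most 0.05 m and 0.15 rad, less where a joint would pass 70% of its speed; a pose out of reach is approached as far as the arm can. The fingers move at their own pace and stop on an object; force is the grip in N (left out, the last holds). Time passes only in rows, so rows that do not move let the fingers close. The tool returns the time, the measured TCP pose, the force, the opening and the grip force at its end. only (a regular expression) keeps the lines of the reply that match it, lines (a string "A,B") keeps lines A to B, and quiet returns only ok. Input that does not fit is refused with a message, and nothing moves.
- sensors.read_state(): the state, without advancing time (a new reading comes with each control period).
- read_camera(name): name is "scene" or "top" or "wrist"; returns a dict with "image" (420x560x3 uint8, red, green, blue), "depth" (420x560 float32, m along the optical axis (not along the pixel's ray), 0 where there is no reading), "fx", "fy", "cx", "cy" (pixels), "R" (3x3) and "t" (3): a world point X has camera coordinates R X + t. Camera axes: x right, y down, z forward; pixel columns grow to the right and rows downward; lengths in m; the calibration is good to about 2 mm. A picture is of the moment at which its call begins.
- robot.close_job(): hands the job in; it is judged then, once.
The state is a dict: "t": time; "q": joint angles; "dq": joint speeds; "joint_torque": joint torques, N m; "tool_pos": TCP position; "orientation": TCP orientation; "force": force on the tool from outside, world axes, zero at the start; "wrist_torque": the same for the moment, N m; "opening": finger opening in m; "gripper_force": force on a finger pad.
Only numpy, scipy, OpenCV 4.12 (cv2) and the standard library are available. Lean on these libraries where they do the work, as an engineer would, in place of code of your own. Each camera call takes 0.05 s, during which the arm holds its last target. There are 200 camera calls.

## Working session

There is one attempt and no reset: what is moved stays moved. The work goes in short steps, Python scripts to look and compute and a tool call to move; the robot and the scene stay as the last step left them, time stands still between calls to the robot, and variables do not carry over. Pictures are saved under pics/ and viewed, at most 14 in all, crops included, and the job is handed in when it is done.

```bash
ls; mkdir -p pics; cat > h.py <<'E'
import numpy as np, cv2
from plant import sensors, read_camera, robot
def save(n,c): cv2.imwrite(f'pics/{n}.png',cv2.cvtColor(c['image'],cv2.COLOR_RGB2BGR))
def cloud(c):
    d=c['depth'];v,u=np.mgrid[:d.shape[0],:d.shape[1]]
    P=np.stack([(u-c['cx'])/c['fx']*d,(v-c['cy'])/c['fy']*d,d],-1)
    W=(P-c['t'])@c['R']; W[d==0]=np.nan
    return W
E
python3 - <<'E'
from h import *
for n in('scene','top'):
    c=read_camera(n);save(n+'0',c);np.savez(n+'0.npz',**c)
    print(n,c['fx'],(-c['R'].T@c['t']).round(3),c['R'].round(3).tolist())
s=sensors.read_state();print(s)
E
```

```text
pics
scene 381.4588464351547 [-0.066  0.879  0.72 ] [[-0.847, -0.531, 0.024], [-0.298, 0.438, -0.848], [0.44, -0.726, -0.529]]
top 407.817845662497 [ 0.342 -0.006  1.143] [[0.004, -1.0, -0.015], [-0.994, -0.002, -0.109], [0.109, 0.015, -0.994]]
{'t': 0.1, 'q': array([-1.24539497e+00,  1.31091157e-01,  1.48915218e+00,  3.08093227e-05,
        1.52300137e+00, -8.53943859e-02]), 'dq': array([ 0.00162433,  0.00044163, -0.00164176,  0.0004504 , -0.00035975,
        0.00073916]), 'joint_torque': array([ 8.93850411e-04, -5.61339605e+01, -4.93100309e+01,  7.70377717e-02,
        2.90238712e-02, -5.61485126e-05]), 'tool_pos': array([ 0.23948228, -0.54960792,  0.23169903]), 'orientation': array([-3.07394727e+00, -6.40411249e-01,  2.62538887e-04]), 'force': array([0.19266458, 0.94254148, 0.53385367]), 'wrist_torque': array([0.01192597, 0.00851452, 0.01759323]), 'gripper_force': 0.0, 'opening': 0.09305189853418123}
```

View pics/scene0.png

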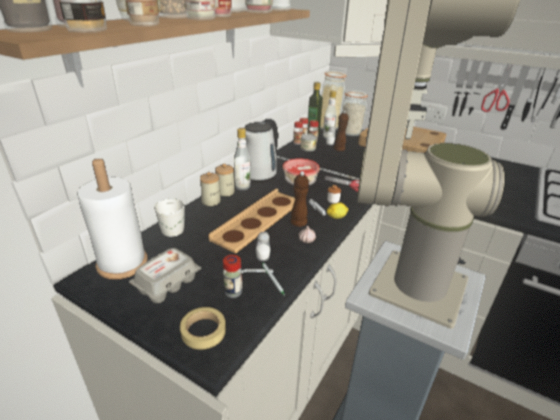

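View pics/top0.png

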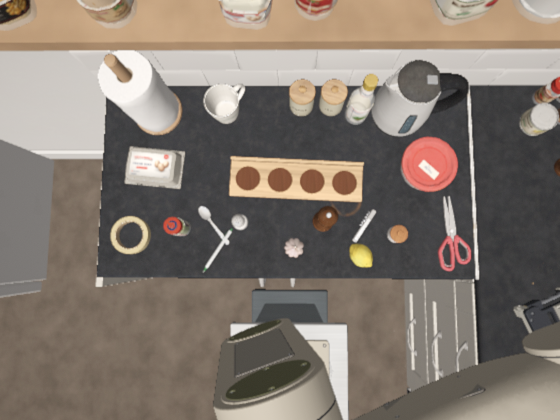

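The scene picture shows the egg box at (165,272), on the left (+y), so from left to right the discs take mill, jar, salt, pot. In the top view the discs are at (247,178), (280,180), (312,182) and (344,183). The jar is at (176,227), salt (239,222), mill (325,218) and pot (398,234).

```bash
cat >> h.py <<'E'
def ray(c,u,v,z):
    d=c['R'].T@np.array([(u-c['cx'])/c['fx'],(v-c['cy'])/c['fy'],1]);o=-c['R'].T@c['t']
    return (o+d*(z-o[2])/d[2])
def pix(c,X):
    p=c['R']@np.array(X)+c['t'];return p[:2]/p[2]*c['fx']+[c['cx'],c['cy']]
E
python3 - <<'E'
from h import *
c=dict(np.load('top0.npz'));W=cloud(c);hsv=cv2.cvtColor(c['image'],cv2.COLOR_RGB2HSV)
# discs: dark blobs within board box
g=hsv[...,2];roi=np.zeros_like(g);roi[158:202,230:364]=1
n,l,st,ce=cv2.connectedComponentsWithStats(((g<110)&(roi>0)).astype('uint8'))
D=[]
for i in range(1,n):
    if 200<st[i,4]<900: D.append((ce[i],ray(c,*ce[i],.018)));print('disc',ce[i].round(1),st[i],D[-1][1].round(4))
# objects by depth
for nm,(u,v),h in(('jar',(176,227),.109),('salt',(239,222),.09),('mill',(325,218),.19),('pot',(398,234),.062)):
    w=W[v-22:v+22,u-22:u+22].reshape(-1,3);w=w[np.isfinite(w[:,2])]
    print(nm,'zmax',np.percentile(w[:,2],99.5).round(3))
    for lo,hi in((h-.035,h-.02),(h-.02,h-.006),(h-.006,h+.01),(.02,.035)):
        s=w[(w[:,2]>lo)&(w[:,2]<hi)]
        if len(s)>3:
            (cx,cy),r=cv2.minEnclosingCircle(s[:,:2].astype('float32'))
            print('  z',round(lo,3),len(s),'med',np.median(s[:,:2],0).round(4),'circ',round(cx,4),round(cy,4),round(r,4))
im=cv2.cvtColor(c['image'],cv2.COLOR_RGB2BGR)[140:280,150:430]
cv2.imwrite('pics/top0c.png',cv2.resize(im,None,fx=2.8,fy=2.8,interpolation=2))
E
```

```text
disc [267.  199.7] [230 197 101   5 307] [0.4887 0.059  0.018 ]
jar zmax 0.112
  z 0.074 28 med [0.4117 0.2771] circ 0.4101 0.2888 0.0209
  z 0.089 26 med [0.4019 0.2775] circ 0.4079 0.2883 0.0202
  z 0.103 234 med [0.4088 0.2951] circ 0.4097 0.296 0.0224
  z 0.02 24 med [0.4098 0.2767] circ 0.4086 0.2919 0.0227
salt zmax 0.09
  z 0.055 14 med [0.4187 0.1174] circ 0.4212 0.1275 0.0162
  z 0.07 52 med [0.4215 0.1266] circ 0.425 0.1314 0.0171
  z 0.084 82 med [0.4259 0.1311] circ 0.4247 0.1311 0.0147
  z 0.02 13 med [0.4149 0.1152] circ 0.4249 0.1312 0.0214
mill zmax 0.188
  z 0.155 143 med [ 0.4251 -0.0941] circ 0.4306 -0.0964 0.0253
  z 0.17 172 med [ 0.4293 -0.0946] circ 0.4297 -0.0954 0.02
  z 0.184 22 med [ 0.4303 -0.0968] circ 0.4295 -0.0971 0.0062
  z 0.02 22 med [ 0.4945 -0.1007] circ 0.4919 -0.1035 0.057
pot zmax 0.063
  z 0.027 15 med [ 0.388  -0.2766] circ 0.3933 -0.2972 0.0236
  z 0.042 208 med [ 0.3929 -0.2936] circ 0.394 -0.2961 0.0236
  z 0.056 35 med [ 0.3925 -0.2958] circ 0.3938 -0.2961 0.0085
  z 0.02 19 med [ 0.3885 -0.2783] circ 0.3913 -0.2866 0.0198
```

View pics/top0c.png

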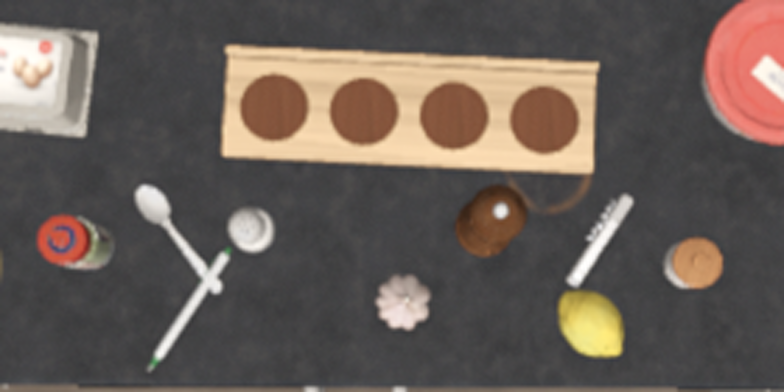

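The crop shows the four discs at about (274,107), (364,111), (455,115) and (545,119). The spoon and pen lie just left of the salt, so its grasp must close along x. Next I measure the discs and turn the tool square to the world.

```bash
cat >> h.py <<'E'
from scipy.spatial.transform import Rotation as Ro
def go(x,y,gz,yaw=None):
    s=sensors.read_state();R=Ro.from_rotvec(s['orientation']).as_matrix()
    cur=np.arctan2(R[1,0],R[0,0]);p=s['tool_pos']
    print('t',round(s['t'],1),'tcp',p.round(4),'yaw',round(cur,3),'op',round(s['opening'],4),'F',s['force'].round(1),'q6',round(s['q'][5],2))
    d=R.T@(np.array([x,y,gz-.005])-p)
    print('tool delta',d.round(4),'turn',None if yaw is None else round(cur-yaw,3), 'tilt',round(np.arccos(-R[2,2]),4))
E
python3 - <<'E'
from h import *
c=dict(np.load('top0.npz'));hsv=cv2.cvtColor(c['image'],cv2.COLOR_RGB2HSV)
D=[]
for u,v in((247,178),(280,180),(312,182),(344,183)):
    m=np.zeros((420,560),np.uint8);m[v-16:v+17,u-16:u+17]=1
    m&=(hsv[...,2]<160).astype(np.uint8)
    n,l,st,ce=cv2.connectedComponentsWithStats(m);i=l[v,u];D.append(ray(c,*ce[i],.018));print(ce[i].round(1),st[i],D[-1].round(4))
D=np.array(D);k=np.arange(4);print([np.polyval(np.polyfit(k,D[:,j],1),k).round(4) for j in(0,1)],np.linalg.norm(np.diff(D,axis=0),axis=1))
go(.394,-.296,.15,0)
E
```

```text
[247.5 177.9] [236 167  24  23 434] [0.5501 0.1141 0.018 ]
[279.5 179.4] [268 168  24  23 433] [0.546  0.0245 0.018 ]
[311.7 180.9] [300 170  24  23 433] [ 0.5418 -0.0655  0.018 ]
[344.  182.3] [333 171  23  24 433] [ 0.5379 -0.1555  0.018 ]
[array([0.5501, 0.546 , 0.5419, 0.5378]), array([ 0.1142,  0.0243, -0.0655, -0.1554])] [0.08971011 0.09002656 0.09014832]
t 0.1 tcp [ 0.2395 -0.5496  0.2317] yaw 0.411 op 0.0931 F [0.2 0.9 0.5] q6 -0.09
tool delta [ 0.2429 -0.1707  0.087 ] turn 0.411 tilt 0.0017
```

The rows are not in the units I measure in: shifts go in shares of 50 mm and turns go in shares of 4 rad. I convert before sending: 0.024 m is 0.48, -0.017 m is -0.34, 0.137 rad / 4 = 0.0343.

advance(offsets=[{"aperture":0.093,"sx":0.48,"sy":-0.34},{"aperture":0.093,"sx":0.48,"sy":-0.34},{"aperture":0.093,"sx":0.48,"sy":-0.34},{"aperture":0.093,"sx":0.48,"sy":-0.34},{"aperture":0.093,"sx":0.48,"sy":-0.34},{"aperture":0.093,"sx":0.48,"sy":-0.34},{"aperture":0.093,"sx":0.48,"sy":-0.34},{"aperture":0.093,"sx":0.48,"sy":-0.34},{"aperture":0.093,"sx":0.48,"sy":-0.34},{"aperture":0.093,"sx":0.48,"sy":-0.34},{"aperture":0.093,"spin":0.0343},{"aperture":0.093,"spin":0.0343},{"aperture":0.093,"spin":0.0343},{"aperture":0.093}], force=20)

```text
t: 1.5
tool_pos: [0.3916, -0.2981, 0.2322]
orientation: [-3.141, 0.003, 0.001]
force: [-0.5, -0.4, 0.5]
opening: 0.0931
gripper_force: 0.0
```

```bash
python3 - <<'E'
from h import *
go(.394,-.296,.026,0)
c=read_camera('wrist');save('w1',c)
W=cloud(c)
w=W[np.isfinite(W[...,2])&(abs(W[...,0]-.394)<.045)&(abs(W[...,1]+.296)<.045)]
for lo,hi in((.04,.05),(.056,.07)):
    s=w[(w[:,2]>lo)&(w[:,2]<hi)]
    if len(s)>9: print(lo,cv2.minEnclosingCircle(s[:,:2].astype('float32')))
E
```

```text
t 1.5 tcp [ 0.3916 -0.2981  0.2322] yaw -0.002 op 0.0931 F [-0.5 -0.4  0.5] q6 0.82
tool delta [ 0.0025 -0.002   0.2112] turn -0.002 tilt 0.0008
0.04 ((0.39590898156166077, -0.2932961583137512), 0.023481350392103195)
0.056 ((0.3958958089351654, -0.29342880845069885), 0.008894228376448154)
```

View pics/w1.png

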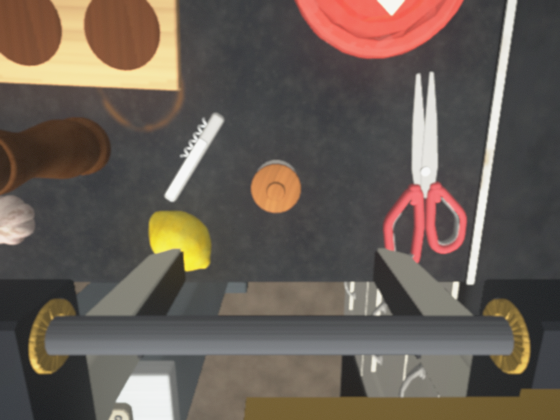

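The wrist view shows the pot centred at (276,188), with the lemon and corkscrew clear of the fingers. I'll go down, grip and lift.

In the tool's units: 0.03 m is 0.6, -0.003 m is -0.06.

advance(offsets=[{"aperture":0.093,"sx":0.06,"sy":-0.06,"sz":0.6},{"aperture":0.093,"sz":0.6},{"aperture":0.093,"sz":0.6},{"aperture":0.093,"sz":0.6},{"aperture":0.093,"sz":0.6},{"aperture":0.093,"sz":0.6},{"aperture":0.093,"sz":0.4},{"aperture":0.093,"sz":0.2},{"aperture":0.093},{"aperture":0.03},{"aperture":0.03},{"aperture":0.03},{"aperture":0.03},{"aperture":0.03},{"aperture":0.03},{"aperture":0.03}], force=20)

```text
t: 3.15
tool_pos: [0.3948, -0.2953, 0.0227]
orientation: [-3.142, 0.0, -0.0]
force: [0.7, 1.1, 1.0]
opening: 0.0457
gripper_force: 20.0
```

```bash
python3 - <<'E'
from h import *
go(.5378,-.1554,.1)
E
```

```text
t 3.1 tcp [ 0.3948 -0.2953  0.0227] yaw -0.0 op 0.0457 F [0.7 1.1 1. ] q6 0.82
tool delta [ 0.1429 -0.14   -0.0722] turn None tilt 0.0001
```

In the tool's units: -0.03 m is -0.6, -0.02 m is -0.4.

advance(offsets=[{"aperture":0.03,"sz":-0.4},{"aperture":0.03,"sz":-0.4},{"aperture":0.03,"sz":-0.6},{"aperture":0.03,"sz":-0.4},{"aperture":0.03,"sx":0.4},{"aperture":0.03,"sx":0.6},{"aperture":0.03,"sx":0.6},{"aperture":0.03,"sx":0.6},{"aperture":0.03,"sx":0.46,"sy":-0.2},{"aperture":0.03,"sx":0.2,"sy":-0.6},{"aperture":0.03,"sy":-0.6},{"aperture":0.03,"sy":-0.6},{"aperture":0.03,"sy":-0.6},{"aperture":0.03,"sy":-0.2},{"aperture":0.03},{"aperture":0.03}])

```text
t: 4.75
tool_pos: [0.5378, -0.1561, 0.1126]
orientation: [3.141, 0.0, 0.0]
force: [0.7, 0.3, -1.8]
opening: 0.0457
gripper_force: 20.0
```

```bash
python3 - <<'E'
from h import *
go(.5378,-.1554,.0462)
E
```

```text
t 4.8 tcp [ 0.5378 -0.1561  0.1126] yaw 0.0 op 0.0457 F [ 0.7  0.3 -1.8] q6 1.2
tool delta [-0.     -0.0008  0.0714] turn None tilt 0.0006
```

In the tool's units: 0.02 m is 0.4, 0.015 m is 0.3.

advance(offsets=[{"aperture":0.03,"sy":-0.02,"sz":0.4},{"aperture":0.03,"sz":0.4},{"aperture":0.03,"sz":0.3},{"aperture":0.03,"sz":0.2},{"aperture":0.03,"sz":0.1},{"aperture":0.03,"sz":0.02},{"aperture":0.03}])

```text
t: 5.45
tool_pos: [0.5382, -0.1547, 0.0421]
orientation: [3.141, -0.0, 0.001]
force: [0.6, -0.1, -0.4]
opening: 0.0454
gripper_force: 20.0
```

advance(offsets=[{"aperture":0.065},{"aperture":0.065},{"aperture":0.065},{"aperture":0.065,"sz":-0.2},{"aperture":0.065,"sz":-0.6},{"aperture":0.065,"sz":-0.6},{"aperture":0.065,"sz":-0.6},{"aperture":0.065,"sz":-0.6},{"aperture":0.065,"sz":-0.6},{"aperture":0.065}])

```text
t: 6.45
tool_pos: [0.5406, -0.1554, 0.2083]
orientation: [3.138, -0.0, 0.014]
force: [0.5, -0.6, 0.8]
opening: 0.065
gripper_force: 0.0
```

```bash
python3 - <<'E'
from h import *
c=read_camera('wrist');save('w2',c);W=cloud(c)
w=W[np.isfinite(W[...,2])&(abs(W[...,0]-.538)<.045)&(abs(W[...,1]+.155)<.045)]
for lo,hi in((.058,.068),(.074,.088)):
    s=w[(w[:,2]>lo)&(w[:,2]<hi)]
    if len(s)>9: print(lo,cv2.minEnclosingCircle(s[:,:2].astype('float32')))
hsv=cv2.cvtColor(c['image'],cv2.COLOR_RGB2HSV)
for k,X in(('d4',(.5378,-.1554,.018)),('d3',(.5419,-.0655,.018)),('d2',(.546,.0243,.018))):
    u,v=pix(c,X).round().astype(int)
    if 0<=u<560 and 0<=v<420:
        m=(hsv[...,2]<130).astype('uint8');n,l,st,ce=cv2.connectedComponentsWithStats(m);i=l[v,u];print(k,u,v,st[i],ray(c,*ce[i],.018).round(4))
go(.425,.131,.2,np.pi/2)
E
```

```text
0.058 ((0.5395827293395996, -0.15281866490840912), 0.023539762943983078)
0.074 ((0.539654552936554, -0.15261761844158173), 0.008872649632394314)
d4 279 196 [    0     0   560   399 70079] [ 0.5394 -0.1637  0.018 ]
d3 186 192 [    0     0   560   399 70079] [ 0.5394 -0.1637  0.018 ]
d2 91 188 [    0     0   560   399 70079] [ 0.5394 -0.1637  0.018 ]
t 6.5 tcp [ 0.5396 -0.1551  0.2055] yaw -0.0 op 0.065 F [ 0.1 -1.1  0.3] q6 1.2
tool delta [-0.1147 -0.2861  0.0092] turn -1.571 tilt 0.0064
```

View pics/w2.png

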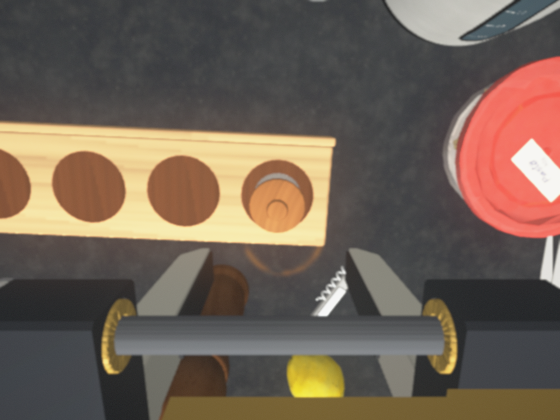

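The pot stands centred on disc 4 (lid at (277,205), inside the disc at (277,193)). Now I move to the salt.

In the tool's units: -0.03 m is -0.6, -0.025 m is -0.5.

advance(offsets=[{"aperture":0.08,"sy":-0.6},{"aperture":0.08,"sy":-0.6},{"aperture":0.08,"sy":-0.6},{"aperture":0.08,"sy":-0.6},{"aperture":0.08,"sy":-0.6},{"aperture":0.08,"sy":-0.6},{"aperture":0.08,"sy":-0.6},{"aperture":0.08,"sy":-0.6},{"aperture":0.08,"sy":-0.6},{"aperture":0.08,"sx":-0.6,"sy":-0.32},{"aperture":0.08,"sx":-0.6},{"aperture":0.08,"sx":-0.6},{"aperture":0.08,"sx":-0.5},{"aperture":0.08},{"aperture":0.08}])

```text
t: 8.0
tool_pos: [0.4226, 0.1316, 0.2012]
orientation: [3.142, 0.0, 0.0]
force: [0.5, -0.1, 0.3]
opening: 0.0798
gripper_force: 0.0
```

```bash
python3 - <<'E'
from h import *
c=read_camera('wrist');save('w3',c);W=cloud(c)
w=W[np.isfinite(W[...,2])&(abs(W[...,0]-.425)<.04)&(abs(W[...,1]-.131)<.04)]
for lo,hi in((.066,.08),(.08,.1)):
    s=w[(w[:,2]>lo)&(w[:,2]<hi)]
    if len(s)>9: print(lo,cv2.minEnclosingCircle(s[:,:2].astype('float32')))
go(.425,.131,.032,np.pi/2)
E
```

```text
0.066 ((0.42753303050994873, 0.1349644511938095), 0.017247730866074562)
0.08 ((0.42785191535949707, 0.13506698608398438), 0.016505716368556023)
t 8.1 tcp [0.4231 0.1316 0.2014] yaw -0.0 op 0.0797 F [-0.3 -0.4  1.3] q6 1.76
tool delta [0.0018 0.0006 0.1744] turn -1.571 tilt 0.0001
```

View pics/w3.png

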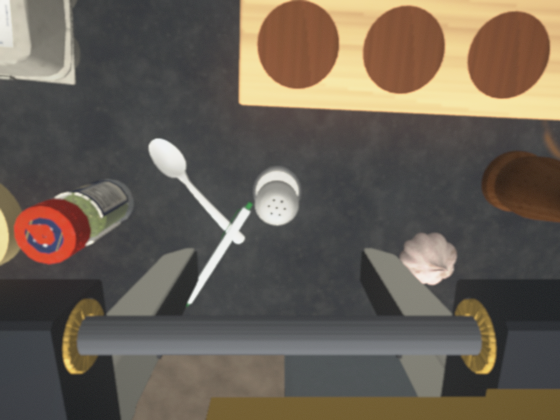

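The salt (cap at (277,205)) has the pen tip close on its left at (248,207). I'll turn a bit past 90° to keep the near finger clear of it.

In the tool's units: 0.005 m is 0.1, 0.0025 m is 0.05, -0.144 rad / 4 = -0.036.

advance(offsets=[{"aperture":0.08,"sx":0.05,"sy":-0.02,"spin":-0.036},{"aperture":0.08,"sz":0.1,"spin":-0.036},{"aperture":0.08,"sz":0.1,"spin":-0.036},{"aperture":0.08,"sz":0.1,"spin":-0.036},{"aperture":0.08,"sz":0.1,"spin":-0.036},{"aperture":0.08,"sz":0.1,"spin":-0.036},{"aperture":0.08,"sz":0.1,"spin":-0.036},{"aperture":0.08,"sz":0.1,"spin":-0.036},{"aperture":0.08,"sz":0.1,"spin":-0.036},{"aperture":0.08,"sz":0.1,"spin":-0.036},{"aperture":0.08,"sz":0.1,"spin":-0.036},{"aperture":0.08,"sz":0.1,"spin":-0.036},{"aperture":0.08,"sz":0.1,"spin":-0.036},{"aperture":0.08},{"aperture":0.08}])

```text
t: 9.55
tool_pos: [0.4258, 0.1325, 0.1415]
orientation: [-1.869, -2.525, 0.001]
force: [-0.5, -0.1, -0.1]
opening: 0.0797
gripper_force: 0.0
```

```bash
python3 - <<'E'
from h import *
go(.4255,.1325,.032,0)
E
```

```text
t 9.6 tcp [0.4258 0.1325 0.1415] yaw 1.867 op 0.0797 F [-0.5 -0.1 -0.1] q6 -0.11
tool delta [ 1.000e-04 -2.000e-04  1.145e-01] turn 1.867 tilt 0.0006
```

In the tool's units: 0.02 m is 0.4, 0.01 m is 0.2.

advance(offsets=[{"aperture":0.08,"sz":0.4},{"aperture":0.08,"sz":0.4},{"aperture":0.08,"sz":0.4},{"aperture":0.08,"sz":0.4},{"aperture":0.08,"sz":0.4},{"aperture":0.08,"sz":0.2},{"aperture":0.08,"sz":0.08},{"aperture":0.08},{"aperture":0.03},{"aperture":0.03},{"aperture":0.03},{"aperture":0.03},{"aperture":0.03},{"aperture":0.03},{"aperture":0.03}], force=20)

```text
t: 11.05
tool_pos: [0.4256, 0.1327, 0.0279]
orientation: [1.863, 2.529, 0.001]
force: [1.2, 1.0, 2.1]
opening: 0.0416
gripper_force: 20.0
```

```bash
python3 - <<'E'
from h import *
go(.4255,.1325,.2,0)
E
```

```text
t 11.1 tcp [0.4256 0.1327 0.0279] yaw 1.872 op 0.0416 F [1.2 1.  2.1] q6 -0.11
tool delta [-1.000e-04 -1.000e-04 -1.671e-01] turn 1.872 tilt 0.0005
```

In the tool's units: -0.01 m is -0.2, -0.005 m is -0.1.

advance(offsets=[{"aperture":0.03,"sz":-0.1},{"aperture":0.03,"sz":-0.2},{"aperture":0.03,"sz":-0.2},{"aperture":0.03},{"aperture":0.03}])

```text
t: 11.55
tool_pos: [0.4259, 0.1327, 0.0533]
orientation: [1.863, 2.529, 0.002]
force: [-0.0, -1.0, -1.0]
opening: 0.0419
gripper_force: 20.0
```

```bash
python3 - <<'E'
from h import *
go(.4255,.1325,.2,0)
c=read_camera('scene');u,v=pix(c,(.425,.132,.08)).astype(int);print(u,v)
im=cv2.cvtColor(c['image'],cv2.COLOR_RGB2BGR)[v-60:v+60,u-80:u+80];cv2.imwrite('pics/s1.png',cv2.resize(im,None,fx=4,fy=4,interpolation=2))
E
```

```text
t 11.6 tcp [0.4259 0.1327 0.0533] yaw 1.872 op 0.0419 F [-0. -1. -1.] q6 -0.11
tool delta [-1.000e-04 -2.000e-04 -1.417e-01] turn 1.872 tilt 0.0014
263 235
```

View pics/s1.png

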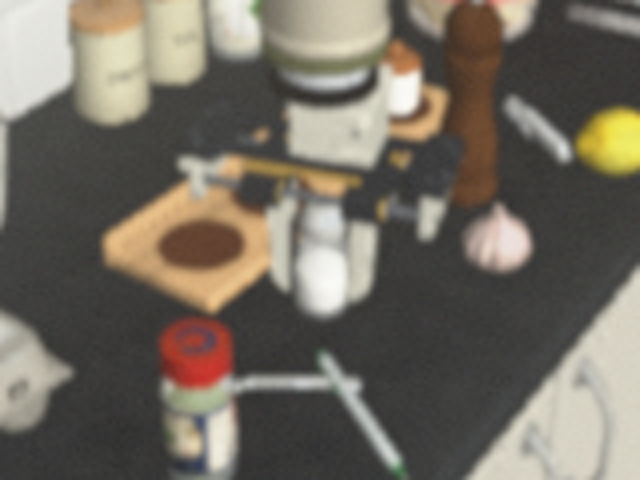

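The salt is held upright at (320,270), clear of the worktop. I'll turn it back to yaw 0 while lifting.

In the tool's units: -0.005 m is -0.1, 0.144 rad / 4 = 0.036.

advance(offsets=[{"aperture":0.03,"sz":-0.1,"spin":0.036},{"aperture":0.03,"sz":-0.1,"spin":0.036},{"aperture":0.03,"sz":-0.1,"spin":0.036},{"aperture":0.03,"sz":-0.1,"spin":0.036},{"aperture":0.03,"sz":-0.1,"spin":0.036},{"aperture":0.03,"sz":-0.1,"spin":0.036},{"aperture":0.03,"sz":-0.1,"spin":0.036},{"aperture":0.03,"sz":-0.1,"spin":0.036},{"aperture":0.03,"sz":-0.1,"spin":0.036},{"aperture":0.03,"sz":-0.1,"spin":0.036},{"aperture":0.03,"sz":-0.1,"spin":0.036},{"aperture":0.03,"sz":-0.1,"spin":0.036},{"aperture":0.03,"sz":-0.1,"spin":0.036},{"aperture":0.03},{"aperture":0.03}])

```text
t: 13.1
tool_pos: [0.4252, 0.1326, 0.1172]
orientation: [3.142, 0.007, -0.001]
force: [-0.6, -0.3, -1.3]
opening: 0.0422
gripper_force: 20.0
```

```bash
python3 - <<'E'
from h import *
go(.5419,-.0655,.052,0)
E
```

```text
t 13.1 tcp [0.4252 0.1326 0.1172] yaw 0.004 op 0.0422 F [-0.6 -0.3 -1.3] q6 1.75
tool delta [0.1159 0.1986 0.0702] turn 0.004 tilt 0.0005
```

In the tool's units: 0.03 m is 0.6, 0.025 m is 0.5.

advance(offsets=[{"aperture":0.03,"sx":0.4},{"aperture":0.03,"sx":0.5},{"aperture":0.03,"sx":0.5},{"aperture":0.03,"sx":0.5},{"aperture":0.03,"sx":0.4,"sy":0.2},{"aperture":0.03,"sy":0.6},{"aperture":0.03,"sy":0.6},{"aperture":0.03,"sy":0.6},{"aperture":0.03,"sy":0.6},{"aperture":0.03,"sy":0.6},{"aperture":0.03,"sy":0.56},{"aperture":0.03,"sy":0.2},{"aperture":0.03,"sz":0.4},{"aperture":0.03,"sz":0.4},{"aperture":0.03,"sz":0.2},{"aperture":0.03},{"aperture":0.03}])

```text
t: 14.8
tool_pos: [0.5404, -0.065, 0.0679]
orientation: [-3.141, -0.002, 0.0]
force: [-0.1, -0.5, -0.8]
opening: 0.0418
gripper_force: 20.0
```

```bash
python3 - <<'E'
from h import *
go(.5419,-.0655,.052,0)
E
```

```text
t 14.8 tcp [ 0.5404 -0.065   0.0679] yaw 0.001 op 0.0418 F [-0.1 -0.5 -0.8] q6 1.36
tool delta [0.0015 0.0005 0.0209] turn 0.001 tilt 0.0002
```

In the tool's units: 0.01 m is 0.2, 0.006 m is 0.12.

advance(offsets=[{"aperture":0.03,"sx":0.02,"sy":0.01,"sz":0.2},{"aperture":0.03,"sz":0.12},{"aperture":0.03,"sz":0.06},{"aperture":0.03,"sz":0.02},{"aperture":0.03}])

```text
t: 15.3
tool_pos: [0.5412, -0.0659, 0.0475]
orientation: [-3.142, 0.0, 0.0]
force: [-0.2, -0.0, -1.2]
opening: 0.0416
gripper_force: 20.0
```

In the tool's units: 0.001 m is 0.02.

advance(offsets=[{"aperture":0.03,"sz":0.02},{"aperture":0.03,"sz":0.02},{"aperture":0.03}])

```text
t: 15.6
tool_pos: [0.5416, -0.066, 0.046]
orientation: [3.141, -0.0, 0.001]
force: [-0.3, -0.0, 0.4]
opening: 0.0413
gripper_force: 20.0
```

advance(offsets=[{"aperture":0.06},{"aperture":0.06},{"aperture":0.06},{"aperture":0.06,"sz":-0.2},{"aperture":0.06,"sz":-0.6},{"aperture":0.06,"sz":-0.6},{"aperture":0.06,"sz":-0.6},{"aperture":0.06,"sz":-0.6},{"aperture":0.06,"sz":-0.6},{"aperture":0.06},{"aperture":0.06}])

```text
t: 16.7
tool_pos: [0.542, -0.0661, 0.2071]
orientation: [3.141, -0.0, 0.004]
force: [-1.1, 0.1, -0.8]
opening: 0.0597
gripper_force: 0.0
```

```bash
python3 - <<'E'
from h import *
c=read_camera('wrist');W=cloud(c)
w=W[np.isfinite(W[...,2])&(abs(W[...,0]-.542)<.04)&(abs(W[...,1]+.065)<.04)]
for lo,hi in((.084,.098),(.098,.12)):
    s=w[(w[:,2]>lo)&(w[:,2]<hi)]
    if len(s)>9: print(lo,s[:,2].max(),cv2.minEnclosingCircle(s[:,:2].astype('float32')))
go(.4095,.296,.24,0)
E
```

```text
0.084 0.09799462400518051 ((0.5427761077880859, -0.06451528519392014), 0.01740596443414688)
0.098 0.10902383523321417 ((0.543133020401001, -0.06457806378602982), 0.016393346711993217)
t 16.8 tcp [ 0.5411 -0.0659  0.2055] yaw -0.0 op 0.0599 F [ 0.1 -0.2 -0.5] q6 1.36
tool delta [-0.1317 -0.3618 -0.0295] turn -0.0 tilt 0.0
```

The salt is on its disc. Now the jar.

In the tool's units: -0.04 m is -0.8, -0.03 m is -0.6.

advance(offsets=[{"aperture":0.08,"sy":-0.4},{"aperture":0.08,"sy":-0.8},{"aperture":0.08,"sy":-0.8},{"aperture":0.08,"sy":-0.8},{"aperture":0.08,"sy":-0.8},{"aperture":0.08,"sy":-0.8},{"aperture":0.08,"sy":-0.8},{"aperture":0.08,"sx":-0.6,"sy":-0.8},{"aperture":0.08,"sx":-0.7,"sy":-0.8},{"aperture":0.08,"sx":-0.7,"sy":-0.4},{"aperture":0.08,"sx":-0.6},{"aperture":0.08},{"aperture":0.08}])

```text
t: 18.05
tool_pos: [0.4127, 0.2916, 0.2044]
orientation: [3.141, 0.001, -0.002]
force: [-0.0, -0.3, -0.7]
opening: 0.0803
gripper_force: 0.0
```

```bash
python3 - <<'E'
from h import *
c=read_camera('wrist');W=cloud(c)
w=W[np.isfinite(W[...,2])&(abs(W[...,0]-.41)<.04)&(abs(W[...,1]-.296)<.04)]
for lo,hi in((.09,.103),(.103,.12)):
    s=w[(w[:,2]>lo)&(w[:,2]<hi)]
    if len(s)>9: print(lo,s[:,2].max(),cv2.minEnclosingCircle(s[:,:2].astype('float32')))
go(.4105,.2975,.065,0)
E
```

```text
0.09 0.10294878097787741 ((0.41545283794403076, 0.2986776828765869), 0.022171659395098686)
0.103 0.11163453638658104 ((0.41226619482040405, 0.29901254177093506), 0.02217995747923851)
t 18.1 tcp [0.4135 0.2914 0.2048] yaw -0.0 op 0.0802 F [ 0.  -0.5 -0.2] q6 2.08
tool delta [-0.0029 -0.0062  0.1448] turn -0.0 tilt 0.001
```

advance(offsets=[{"aperture":0.08,"sx":-0.05,"sy":-0.12},{"aperture":0.08,"sz":0.4},{"aperture":0.08,"sz":0.4},{"aperture":0.08,"sz":0.4},{"aperture":0.08,"sz":0.4},{"aperture":0.08,"sz":0.4},{"aperture":0.08,"sz":0.4},{"aperture":0.08,"sz":0.4},{"aperture":0.08,"sz":0.1},{"aperture":0.08},{"aperture":0.03},{"aperture":0.03},{"aperture":0.03},{"aperture":0.03},{"aperture":0.03},{"aperture":0.03},{"aperture":0.03}], force=20)

```text
t: 19.8
tool_pos: [0.4112, 0.2979, 0.061]
orientation: [-3.141, 0.0, -0.001]
force: [-0.2, -0.4, 2.2]
opening: 0.0445
gripper_force: 20.0
```

```bash
python3 - <<'E'
from h import *
go(.546,.0243,.1)
E
```

```text
t 19.8 tcp [0.4112 0.2979 0.061 ] yaw -0.0 op 0.0445 F [-0.2 -0.4  2.2] q6 2.1
tool delta [ 0.1349  0.2736 -0.034 ] turn None tilt 0.0006
```

In the tool's units: 0.03 m is 0.6, -0.02 m is -0.4.

advance(offsets=[{"aperture":0.03,"sz":-0.2},{"aperture":0.03,"sz":-0.4},{"aperture":0.03,"sz":-0.5},{"aperture":0.03,"sz":-0.5},{"aperture":0.03,"sy":0.4},{"aperture":0.03,"sy":0.6},{"aperture":0.03,"sy":0.6},{"aperture":0.03,"sy":0.6},{"aperture":0.03,"sy":0.6},{"aperture":0.03,"sy":0.6},{"aperture":0.03,"sy":0.6},{"aperture":0.03,"sy":0.6},{"aperture":0.03,"sy":0.6},{"aperture":0.03,"sx":0.4,"sy":0.27},{"aperture":0.03,"sx":0.6},{"aperture":0.03,"sx":0.6},{"aperture":0.03,"sx":0.6},{"aperture":0.03,"sx":0.5},{"aperture":0.03},{"aperture":0.03}])

```text
t: 21.8
tool_pos: [0.5455, 0.0242, 0.1404]
orientation: [-3.142, 0.0, 0.002]
force: [0.1, -0.4, -1.1]
opening: 0.0438
gripper_force: 20.0
```

```bash
python3 - <<'E'
from h import *
go(.546,.0243,.085)
E
```

```text
t 21.8 tcp [0.5455 0.0242 0.1404] yaw -0.0 op 0.0438 F [ 0.1 -0.4 -1.1] q6 1.52
tool delta [ 0.0006 -0.0001  0.0604] turn None tilt 0.0014
```

In the tool's units: 0.02 m is 0.4, 0.012 m is 0.24.

advance(offsets=[{"aperture":0.03,"sz":0.4},{"aperture":0.03,"sz":0.4},{"aperture":0.03,"sz":0.24},{"aperture":0.03,"sz":0.1},{"aperture":0.03,"sz":0.06},{"aperture":0.03,"sz":0.02},{"aperture":0.03}])

```text
t: 22.5
tool_pos: [0.5464, 0.0242, 0.0804]
orientation: [3.142, -0.0, 0.002]
force: [-0.1, 0.7, -1.2]
opening: 0.0438
gripper_force: 20.0
```

```bash
python3 - <<'E'
from h import *
go(.546,.0243,.085)
c=read_camera('scene');u,v=pix(c,(.546,.0243,.06)).astype(int)
im=cv2.cvtColor(c['image'],cv2.COLOR_RGB2BGR)[v-60:v+60,u-80:u+80];cv2.imwrite('pics/s2.png',cv2.resize(im,None,fx=4,fy=4,interpolation=2))
E
```

```text
t 22.5 tcp [0.5464 0.0242 0.0804] yaw -0.0 op 0.0438 F [-0.1  0.7 -1.2] q6 1.52
tool delta [-0.0004 -0.0001  0.0004] turn None tilt 0.0012
```

View pics/s2.png

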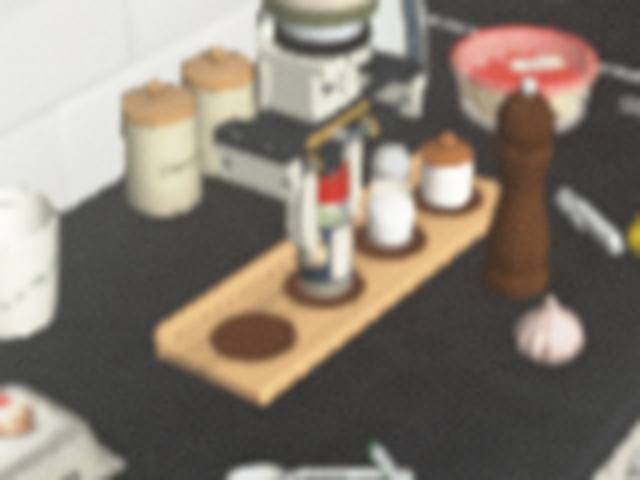

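The jar hangs upright just above disc 2 (base at (328,288)). I'll set it down, open and retreat.

In the tool's units: 0.001 m is 0.02.

advance(offsets=[{"aperture":0.03,"sz":0.02},{"aperture":0.03,"sz":0.02},{"aperture":0.03}])

```text
t: 22.85
tool_pos: [0.5467, 0.0242, 0.079]
orientation: [3.142, -0.0, 0.002]
force: [-2.4, -0.5, 6.5]
opening: 0.044
gripper_force: 20.0
```

advance(offsets=[{"aperture":0.06},{"aperture":0.06},{"aperture":0.06},{"aperture":0.06,"sz":-0.2},{"aperture":0.06,"sz":-0.6},{"aperture":0.06,"sz":-0.6},{"aperture":0.06,"sz":-0.6},{"aperture":0.06,"sz":-0.6},{"aperture":0.06,"sz":-0.6},{"aperture":0.06},{"aperture":0.06}])

```text
t: 23.95
tool_pos: [0.5465, 0.0242, 0.2389]
orientation: [3.142, -0.0, 0.004]
force: [0.8, 0.4, -0.7]
opening: 0.0598
gripper_force: 0.0
```

```bash
python3 - <<'E'
from h import *
c=read_camera('wrist');W=cloud(c)
w=W[np.isfinite(W[...,2])&(abs(W[...,0]-.546)<.04)&(abs(W[...,1]-.024)<.04)]
for lo,hi in((.108,.12),(.12,.14)):
    s=w[(w[:,2]>lo)&(w[:,2]<hi)]
    if len(s)>9: print(lo,s[:,2].max(),cv2.minEnclosingCircle(s[:,:2].astype('float32')))
go(.4297,-.0965,.241,0)
E
```

```text
0.108 0.1199873527835743 ((0.555044412612915, 0.02571580559015274), 0.02097894251346588)
0.12 0.1288739641120595 ((0.5475660562515259, 0.025589430704712868), 0.022136498242616653)
t 24.0 tcp [0.5457 0.0242 0.2374] yaw -0.0 op 0.0602 F [-0.4 -0.2 -0.2] q6 1.52
tool delta [-0.116   0.1208  0.0015] turn -0.0 tilt 0.0002
```

In the tool's units: -0.03 m is -0.6, -0.02 m is -0.4.

advance(offsets=[{"aperture":0.08,"sx":-0.4},{"aperture":0.08,"sx":-0.6},{"aperture":0.08,"sx":-0.6},{"aperture":0.08,"sx":-0.6,"sy":0.2},{"aperture":0.08,"sx":-0.12,"sy":0.6},{"aperture":0.08,"sy":0.6},{"aperture":0.08,"sy":0.6},{"aperture":0.08,"sy":0.4},{"aperture":0.08},{"aperture":0.08}])

```text
t: 25.0
tool_pos: [0.4292, -0.0955, 0.2363]
orientation: [-3.14, 0.002, 0.004]
force: [-0.3, -0.6, -0.4]
opening: 0.0798
gripper_force: 0.0
```

```bash
python3 - <<'E'
from h import *
c=read_camera('wrist');W=cloud(c)
w=W[np.isfinite(W[...,2])&(abs(W[...,0]-.43)<.04)&(abs(W[...,1]+.096)<.04)]
for lo,hi in((.15,.17),(.17,.182),(.182,.2)):
    s=w[(w[:,2]>lo)&(w[:,2]<hi)]
    if len(s)>9: print(lo,s[:,2].max(),cv2.minEnclosingCircle(s[:,:2].astype('float32')))
go(.4305,-.0955,.156,0)
E
```

```text
0.15 0.1699973417607881 ((0.4323969781398773, -0.09346427023410797), 0.025421811267733574)
0.17 0.1801617555831082 ((0.4330098628997803, -0.09380244463682175), 0.019789928570389748)
0.182 0.19161257583349586 ((0.4321383833885193, -0.09329766035079956), 0.006047530565410852)
t 25.1 tcp [ 0.4294 -0.0951  0.2366] yaw -0.001 op 0.0798 F [0.8 0.5 0.2] q6 1.24
tool delta [0.0013 0.0005 0.0856] turn -0.001 tilt 0.0021
```

In the tool's units: 0.02 m is 0.4, 0.01 m is 0.2.

advance(offsets=[{"aperture":0.08,"sx":0.034,"sz":0.2},{"aperture":0.08,"sz":0.4},{"aperture":0.08,"sz":0.4},{"aperture":0.08,"sz":0.4},{"aperture":0.08,"sz":0.2},{"aperture":0.08,"sz":0.11},{"aperture":0.08},{"aperture":0.03},{"aperture":0.03},{"aperture":0.03},{"aperture":0.03},{"aperture":0.03},{"aperture":0.03}], force=30)

```text
t: 26.35
tool_pos: [0.4319, -0.0958, 0.1526]
orientation: [3.142, -0.0, 0.001]
force: [0.0, 0.7, 3.5]
opening: 0.048
gripper_force: 30.0
```

advance(offsets=[{"aperture":0.03,"sz":-0.1},{"aperture":0.03,"sz":-0.2},{"aperture":0.03,"sz":-0.4},{"aperture":0.03,"sz":-0.5},{"aperture":0.03}])

```text
t: 26.85
tool_pos: [0.4335, -0.0965, 0.2163]
orientation: [3.139, -0.0, 0.009]
force: [1.7, 0.4, -1.0]
opening: 0.0483
gripper_force: 30.0
```

```bash
python3 - <<'E'
from h import *
go(.4305,.1142,.156,0)
c=read_camera('scene');u,v=pix(c,(.43,-.09,.12)).astype(int)
im=cv2.cvtColor(c['image'],cv2.COLOR_RGB2BGR)[v-60:v+60,u-80:u+80];cv2.imwrite('pics/s3.png',cv2.resize(im,None,fx=4,fy=4,interpolation=2))
E
```

```text
t 26.9 tcp [ 0.4335 -0.0965  0.2163] yaw -0.0 op 0.0483 F [ 1.7  0.4 -1. ] q6 1.24
tool delta [-0.0035 -0.2108  0.0648] turn -0.0 tilt 0.0063
```

View pics/s3.png

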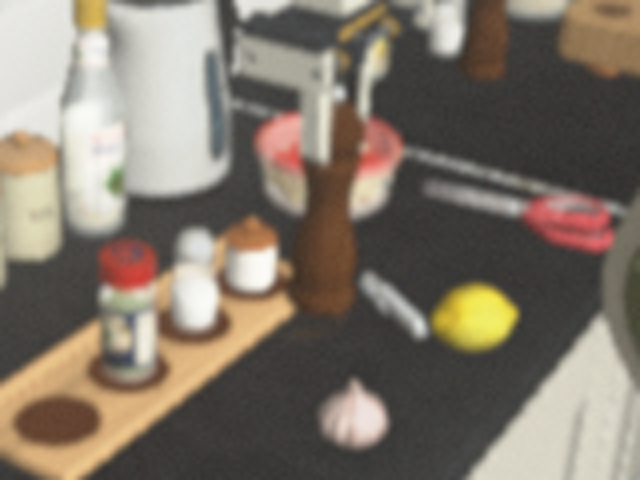

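The mill hangs upright in the gripper. I'll carry it gently along y, then in over disc 1.

In the tool's units: -0.02 m is -0.4, -0.01 m is -0.2.

advance(offsets=[{"aperture":0.03,"sy":-0.2},{"aperture":0.03,"sy":-0.4},{"aperture":0.03,"sy":-0.4},{"aperture":0.03,"sy":-0.4},{"aperture":0.03,"sy":-0.4},{"aperture":0.03,"sy":-0.4},{"aperture":0.03,"sy":-0.4},{"aperture":0.03,"sy":-0.4},{"aperture":0.03,"sy":-0.4},{"aperture":0.03,"sy":-0.4},{"aperture":0.03,"sy":-0.2},{"aperture":0.03,"sy":-0.2},{"aperture":0.03}])

```text
t: 28.2
tool_pos: [0.4311, 0.115, 0.2114]
orientation: [-3.142, -0.002, 0.002]
force: [0.6, -0.1, -1.7]
opening: 0.0483
gripper_force: 30.0
```

advance(offsets=[{"aperture":0.03,"sx":0.1},{"aperture":0.03,"sx":0.2},{"aperture":0.03,"sx":0.24},{"aperture":0.03,"sx":0.24},{"aperture":0.03,"sx":0.24},{"aperture":0.03,"sx":0.24},{"aperture":0.03,"sx":0.24},{"aperture":0.03,"sx":0.24},{"aperture":0.03,"sx":0.24},{"aperture":0.03,"sx":0.2},{"aperture":0.03,"sx":0.12},{"aperture":0.03,"sx":0.06},{"aperture":0.03},{"aperture":0.03},{"aperture":0.03}])

```text
t: 29.7
tool_pos: [0.5493, 0.1143, 0.2122]
orientation: [-3.142, -0.0, 0.0]
force: [-0.6, -1.4, -2.2]
opening: 0.0479
gripper_force: 30.0
```

```bash
python3 - <<'E'
from h import *
go(.550,.1142,.176,0)
E
```

```text
t 29.7 tcp [0.5493 0.1143 0.2122] yaw 0.0 op 0.0479 F [-0.6 -1.4 -2.2] q6 1.68
tool delta [0.0007 0.0001 0.0412] turn 0.0 tilt 0.0
```

In the tool's units: 0.012 m is 0.24, 0.01 m is 0.2.

advance(offsets=[{"aperture":0.03,"sz":0.2},{"aperture":0.03,"sz":0.24},{"aperture":0.03,"sz":0.2},{"aperture":0.03,"sz":0.1},{"aperture":0.03,"sz":0.04},{"aperture":0.03,"sz":0.02},{"aperture":0.03,"sz":0.02},{"aperture":0.03}])

```text
t: 30.5
tool_pos: [0.5499, 0.1142, 0.1715]
orientation: [-3.142, 0.0, -0.001]
force: [0.3, 1.2, -1.4]
opening: 0.0476
gripper_force: 30.0
```

```bash
python3 - <<'E'
from h import *
go(.550,.1142,.1756,0)
c=read_camera('scene');u,v=pix(c,(.55,.11,.1)).astype(int)
im=cv2.cvtColor(c['image'],cv2.COLOR_RGB2BGR)[v-60:v+60,u-80:u+80];cv2.imwrite('pics/s4.png',cv2.resize(im,None,fx=4,fy=4,interpolation=2))
E
```

```text
t 30.5 tcp [0.5499 0.1142 0.1715] yaw -0.0 op 0.0476 F [ 0.3  1.2 -1.4] q6 1.68
tool delta [0.0001 0.     0.0009] turn -0.0 tilt 0.0006
```

View pics/s4.png

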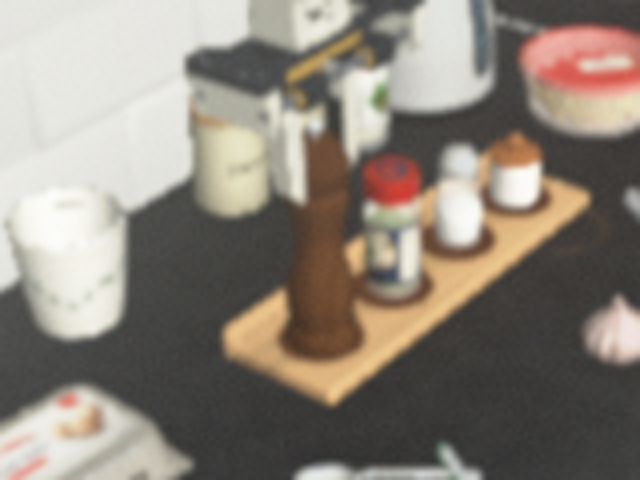

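The mill is upright on disc 1 (foot at (322,330)). I'll press down slightly, release and retreat.

The rows are not in the units I measure in: shifts go in shares of 50 mm and turns go in shares of 4 rad. I convert before sending: 0.001 m is 0.02.

advance(offsets=[{"aperture":0.03,"sz":0.02},{"aperture":0.03,"sz":0.02},{"aperture":0.03}])

```text
t: 30.85
tool_pos: [0.5506, 0.1144, 0.1705]
orientation: [-3.141, 0.0, -0.004]
force: [-0.4, 0.9, 5.2]
opening: 0.0479
gripper_force: 30.0
```

advance(offsets=[{"aperture":0.065},{"aperture":0.065},{"aperture":0.065},{"aperture":0.065,"sz":-0.2},{"aperture":0.065,"sz":-0.4},{"aperture":0.065,"sz":-0.6},{"aperture":0.065,"sz":-0.4},{"aperture":0.065,"sx":-0.4},{"aperture":0.065,"sx":-0.6},{"aperture":0.065,"sx":-0.8},{"aperture":0.065,"sx":-0.8},{"aperture":0.065,"sx":-0.6},{"aperture":0.065},{"aperture":0.065}])

```text
t: 32.25
tool_pos: [0.39, 0.1144, 0.2501]
orientation: [-3.141, -0.0, -0.004]
force: [0.7, 0.3, -0.2]
opening: 0.0649
gripper_force: 0.0
```

```bash
python3 - <<'E'
from h import *
for cam in('wrist','top'):
  c=read_camera(cam);W=cloud(c);save('end_'+cam,c)
  for nm,(x,y),a in(('mill',(.5501,.1142),.188),('jar',(.546,.0243),.121),('salt',(.5419,-.0655),.086),('pot',(.5378,-.1554),.058)):
    w=W[np.isfinite(W[...,2])&(abs(W[...,0]-x)<.04)&(abs(W[...,1]-y)<.04)]
    s=w[w[:,2]>a]
    if len(s)>5: (cx,cy),r=cv2.minEnclosingCircle(s[:,:2].astype('float32'));print(cam,nm,'off',round(cx-x,4),round(cy-y,4),'r',round(r,3),'top',s[:,2].max().round(3))
go(.4,0,.2)
E
```

```text
wrist jar off -0.0089 0.0021 r 0.02 top 0.129
wrist salt off -0.0031 0.0032 r 0.017 top 0.109
top mill off -0.0008 -0.0016 r 0.02 top 0.21
top jar off -0.0011 -0.0022 r 0.022 top 0.131
top salt off -0.0016 -0.0024 r 0.017 top 0.112
top pot off -0.0004 -0.0012 r 0.024 top 0.082
t 32.4 tcp [0.3905 0.1142 0.2497] yaw -0.0 op 0.0651 F [-0.4 -0.5 -0.1] q6 1.73
tool delta [0.0095 0.1142 0.0547] turn None tilt 0.0011
```

View pics/end_top.png

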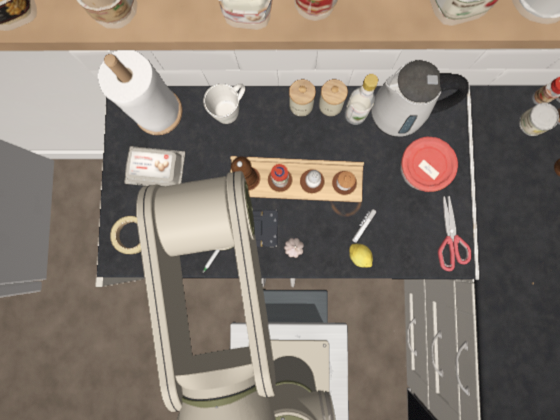

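The top view shows the mill, jar, salt and pot at (243,167), (279,178), (313,180) and (345,181). All are upright, with measured offsets under 3 mm, and the gripper is clear of them.

```bash
python3 -c "
from plant import robot
print(robot.close_job())"
```

```text
the job is handed in; nothing more can be done
None
```

The job is handed in: mill, jar, salt and pot stand upright on discs 1 to 4, with the mill at the egg-box end. Each measured within about 3 mm of its disc's centre in the final top-camera picture, at 32 s; no verdict was shown.

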